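# Walk the loaded tube block round and dock it in the warmer's bay

### The arm

A 6-joint arm with a two-finger parallel gripper is mounted at the origin on a cart in front of the work surface, level with it; the furniture and walls round the work are solid. World frame = base frame: x ahead of the robot, y to its left, z up, the work surface at z = 0. Lengths are in mm, angles in rad, forces in N, time in s.
With the tool pointing down it reaches from about 275 to 1000 mm from the base axis. Payload 8.4 kg.
Tool frame: the origin (TCP) lies between the finger pads; the fingertips stand 17 mm ahead of it and the grasp point (between the pads) lies 2 mm behind it (r.tcp_to_tips is the distance from the TCP to the fingertips, in mm); z points along the fingers, y is the line along which they close (so a half turn about z gives the same grasp; the last joint's range is limited). The gripper opens to 85 mm and grips with 20 to 120 N. Pads are 22 mm wide; open, the fingers measure 114 mm over their backs; the gripper's body (76 mm by 85 mm) begins 54 mm behind the grasp point. The pads swing forward as they close: fully open they stand 13 mm farther back than shut.
Start: joints at [-1.156, 0.353, 1.633, -0, 1.155, -0.002], TCP at [253.022, -571.496, 248.281] pointing down, gripper open.
Joint ranges: [-2.63, 2.63], [-0.92, 2.1], [0.06, 2.66], [-1.3, 4.44], [0, 2.69], [-3.02, 3.02]. Speed limits (rad/s): [2.22, 2.22, 2.79, 3.14, 3.14, 3.14].

### API

Orientations are given as [roll, pitch, yaw] about the fixed x, y, z axes, in that order (R = Rz(yaw) Ry(pitch) Rx(roll)).
In Python, from rig import r gives the robot as it stands. The module is installed in compiled form; this text tells all that it offers.
- The arm moves only by the tool apply_moves, never from a script. Its argument "series" is text: rows parted by semicolons, each of 7 numbers parted by spaces: the shift along the tool's x, y, z in cm, then the turn, a rotation vector about the tool's x, y, z in rad, then the gripper's target within -1 to 1 (shut at 1, half-way at 0, fully open at -1). In form: tx ty tz rx ry rz fingers; .... A call has exactly 10 rows; each row shifts and turns the commanded pose from where the row before left it, along the tool's axes as they then stand; what a row does not reach is not made up. A row lasts 1/12 s, in which the tool goes at most 41.7 mm and 7.16 degrees, less where a joint would pass 70% of its speed; a pose out of reach is approached as far as the arm can. A call with a gripper value outside its range is refused whole. The fingers move at their own pace and stop on an object; "squeeze" is the grip in N (left out, the last holds). Time passes only in rows, so rows that do not move let the fingers close, or fill a call up. It gives the time, the measured TCP pose, the force and the opening at its end, in the units of the state.
- r.sense(): the state, without advancing time (a new reading comes with each control period).
- r.grab_frame(name): name is "side" or "top"; returns the picture (400x640x3 uint8, blue, green, red); there is no depth.
- r.camera_info(name): a dict with "K" (3x3 intrinsics, pixels), "extrinsics" (4x4, takes a point from camera to world coordinates). Camera axes: x right, y down, z forward; pixel columns grow to the right and rows downward; lengths in mm; the calibration is good to about 2 mm. A picture is of the moment at which its call begins. camera_info takes no time and is no camera call.
- r.sign_off(): hands the job in, once; it reports no verdict.
The state is a dict: "clock": time; "qpos": joint angles; "qvel": joint speeds; "joint_efforts": joint torques, N m; "eef_pos": TCP position; "tcp_rot": TCP orientation; "contact_force": force on the tool from outside, world axes, zero at the start; "wrist_torque": the same for the moment, N m; "opening": opening from 0.0 (shut) to 1.0 (fully open).
Only numpy, scipy, OpenCV 4.12 (cv2) and the standard library are available. Lean on these libraries where they do the work, as an engineer would, in place of code of your own. Each camera call takes 0.05 s, during which the arm holds its last target. There are 200 camera calls.

### The job

With the fingers only, push the heavy metal tube block round on the warming plate, working at its corners in turn, until the side with the red line and brass disc faces the fence at the plate's far edge, then slide it in between the two guides until it sits flush against the fence with the spring probe pressed in, and leave it there. Only push it: the block stays flat on the plate, never lifted or tipped, and its tube caps are not pressed. Leave the green agar dish, the lidded jar, the dropper bottle and the coverslip box where they stand.

Things in the scene. Friction and masses are not known exactly. Their poses are not given: they have to be found in the camera images.
- warmer: Fixed slide-warming plate, white housing, dark flat metal top, 280 (x) by 350 (y) mm. Origin on the bench under its centre; top surface at z = 44 mm. Its x points from its front panel (robot's side) to the fence at the far edge, y left. Fence: aluminium bar 150 mm long (y), 32 mm high above the top, 16 mm thick, its face at x = 100 mm; a black probe housing stands behind it.
- bay_home (a point): Middle of the foot of the fence's face, on the plate's top, midway between the guides (warmer x = 100, y = 0, z = 44 mm), axes as the warmer's. The block is home when the foot of its brass-disc side lies here (sideways +-8 mm of play in the bay) with its axes parallel to the warmer's.
- tube_block: Loose aluminium block for tubes on the plate: 90 (its x) by 108 (its y) by 46 mm high, 0.7 to 1 kg, slides with some 3 to 7 N, too wide to grip. Origin at the centre of its underside. Its +x side has a brass disc and a red line on top along that edge; it goes to the fence. At first turned 50 to 85 degrees anticlockwise from above, its centre 90 to 113 mm short of home (home: warmer x = 55, y = 0).
- contact_face (a point): Middle of the foot of the block's brass-disc side (block x = +45 mm, underside). Axes as the block's.
- tubes: Ten capped microtubes seated in the block and moving with it (origin and axes as the block's); their coloured caps stand 7 mm above the block's top, that is 53 mm above the plate. Not to be pressed on or pinched.
- probe (a joint): Brass spring probe, 9 mm thick, that stands 8 mm out of the fence's face, at the middle of the bay and 18 mm above the plate. 0 = fully out; it slides straight back into the fence as the block pushes it: about 0.008 m with the block flush. Its spring gives about 1.5 N then, too little to push the block back.
- agar_dish: Bystander: round petri dish with green agar, 88 mm across, 14 mm high, loose, on the warming plate at its left far corner, outside the bay (warmer x = 85 to 98, y = 122 to 126 mm). Origin at the centre of its underside.
- lidded_jar: Bystander: small clear jar with a white lid, 49 mm across, 68 mm high, loose, on the warming plate at its right far corner, outside the bay (warmer x = 60 to 105, y = -140 to -120 mm). Origin at the centre of its underside.
- dropper_bottle: Bystander: small brown dropper bottle, 33 mm across, 104 mm high, loose on the bench to the left of the warming plate. Origin at the centre of its underside.
- coverslips: Bystander: small white carton, 41 x 53 x 22 mm, loose on the bench to the right of the warming plate. Origin at the centre of its underside.
- bay_mouth (a point): Middle of the bay's mouth on the plate's top (warmer x = 22, y = 0, z = 44 mm), axes as the warmer's. Two slippery white plastic guides, 24 mm high, make a bay 124 mm wide (y = -62 to 62) between x = 67 mm and the fence; their ends flare out to a mouth 158 mm wide here (y = -79 to 79), outer corners at y = +-85 mm.
Not all that is in view belongs to the job. What is shaped like the tube_block but blue or pink is not meant.

How it is judged:
By the outcome, as a careful person would: the job done as asked, in the order asked, and still so for the second after the job is handed in, with the robot touching nothing.
It also fails if it takes over 64 s, if anything falls off the work surface, if the arm or the gripper's body presses on something with over 40 N, if the wrist force passes 120 N, or if a joint passes its speed limit or range.

## Working session

There is one attempt and no reset: what is moved stays moved. The work goes in short steps, Python scripts to look and compute and a tool call to move; the robot and the scene stay as the last step left them, time stands still between calls to the robot, and variables do not carry over. Pictures are saved under pics/ and viewed, on a budget of 10 in all, crops included, one or two more only if the job needs it, and the job is handed in when it is done.

Besides the shell and the picture viewer there is one more tool, called after "Request:" as name(argument=value, ...), one argument or row to a line, values as JSON. apply_moves: Moves the arm, as the interface text tells. Its arguments: {"type":"object","properties":{"series":{"type":"string"},"squeeze":{"type":"number"}},"required":["series"]}

```bash
mkdir -p pics; python3 - <<'E'
from rig import r
import cv2
s=r.sense();print({k:s[k] for k in('clock','eef_pos','tcp_rot','contact_force','opening')})
for n in('side','top'):
    cv2.imwrite(f'pics/{n}0.png',r.grab_frame(n));c=r.camera_info(n);print(n,c['K'],c['extrinsics'])
E
```

```text
{'clock': 0.0, 'eef_pos': array([ 252.8521654 , -571.07046888,  247.56952696]), 'tcp_rot': array([-3.14020916e+00,  1.59639064e-05,  4.16837745e-01]), 'contact_force': array([ 1.09360803,  0.42261546, -0.02664553]), 'opening': 0.9970917630032001}
side [[458.27688136   0.         324.5396607 ]
 [  0.         458.27688136 198.1209851 ]
 [  0.           0.           1.        ]] [[-9.07803701e-01 -2.54366314e-01  3.33451974e-01  1.41937768e+02]
 [-4.19034734e-01  5.83079278e-01 -6.96008942e-01  9.46984240e+02]
 [-1.73877073e-02 -7.71567452e-01 -6.35909848e-01  8.43683846e+02]
 [ 0.00000000e+00  0.00000000e+00  0.00000000e+00  1.00000000e+00]]
top [[426.43592512   0.         319.17954749]
 [  0.         426.43592512 199.99883276]
 [  0.           0.           1.        ]] [[ 7.64555614e-07 -9.81716393e-01  1.90349480e-01  3.40595565e+02]
 [-9.99980361e-01 -1.19369143e-03 -6.15237775e-03  6.18959195e+01]
 [ 6.26710864e-03 -1.90345737e-01 -9.81697114e-01  1.11213383e+03]
 [ 0.00000000e+00  0.00000000e+00  0.00000000e+00  1.00000000e+00]]
```

View pics/top0.png

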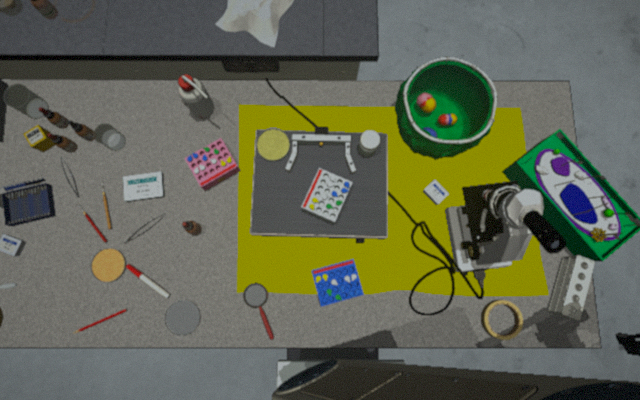

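View pics/side0.png

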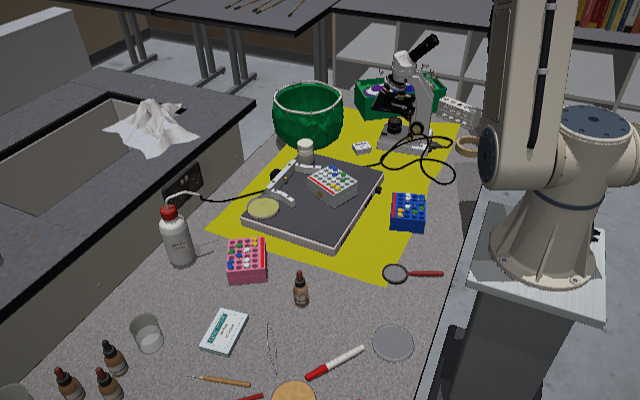

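The top view shows the block at about (327,195). Its red line runs from (318,170) to (303,210), so it faces left and needs about 70° clockwise. The plate spans (250..387, 130..237), with the fence at the top and the dish and jar at its corners. Next I'll look closer.

```bash
cat > h.py <<'E'
from rig import r
import cv2, numpy as np
def ray(n,uv,z):
    c=r.camera_info(n);K=np.array(c['K']);E=np.array(c['extrinsics'])
    uv=np.atleast_2d(np.asarray(uv,float))
    d=np.c_[uv,np.ones(len(uv))]@np.linalg.inv(K).T@E[:3,:3].T
    o=E[:3,3]; t=(z-o[2])/d[:,2]
    return (o+d*t[:,None])[:,:2]
def proj(n,P):
    c=r.camera_info(n);K=np.array(c['K']);E=np.linalg.inv(np.array(c['extrinsics']))
    p=np.atleast_2d(P)@E[:3,:3].T+E[:3,3]; q=p@K.T
    return q[:,:2]/q[:,2:]
E
python3 - <<'E'
from h import *
a=cv2.imread('pics/top0.png')[120:250,235:400]
cv2.imwrite('pics/top0c.png',cv2.resize(a,None,fx=4.6,fy=4.6,interpolation=cv2.INTER_CUBIC))
b=cv2.imread('pics/side0.png')[130:260,235:400]
im=cv2.imread('pics/top0.png')
hsv=cv2.cvtColor(im,cv2.COLOR_BGR2HSV)
print('yellow',hsv[260,250],'plate',im[220,270],hsv[220,270],'housing rows',im[225:245:1,300].tolist())
print('cols',im[200,244:258].tolist(), im[200,380:394].tolist())
print('top', im[124:136,265].tolist())
red=cv2.inRange(hsv,(0,120,90),(8,255,255))|cv2.inRange(hsv,(172,120,90),(180,255,255))
red[:, :290]=0;red[:,360:]=0;red[:160]=0;red[225:]=0
ys,xs=np.nonzero(red);print(list(zip(xs,ys)))
E
```

```text
yellow [ 30 255 141] plate [83 81 80] [110   9  83] housing rows [[83, 80, 80], [74, 78, 76], [79, 77, 76], [79, 83, 78], [79, 84, 82], [80, 83, 81], [78, 82, 77], [78, 75, 74], [79, 83, 83], [115, 122, 125], [111, 119, 127], [62, 110, 111], [0, 130, 129], [0, 144, 144], [0, 145, 147], [0, 142, 143], [0, 144, 145], [0, 143, 142], [0, 140, 143], [0, 145, 146]]
cols [[0, 142, 144], [0, 145, 144], [0, 144, 145], [0, 145, 142], [0, 141, 142], [0, 140, 142], [8, 145, 146], [89, 147, 151], [127, 139, 139], [98, 98, 99], [81, 80, 77], [80, 78, 79], [80, 81, 79], [78, 78, 77]] [[79, 82, 78], [77, 82, 80], [78, 84, 79], [74, 75, 74], [78, 76, 75], [84, 86, 84], [104, 113, 111], [116, 147, 152], [36, 146, 146], [0, 146, 144], [0, 142, 141], [0, 145, 147], [0, 133, 134], [0, 106, 107]]
top [[0, 142, 145], [0, 144, 141], [0, 141, 143], [0, 145, 142], [0, 138, 137], [71, 126, 126], [83, 102, 101], [80, 118, 120], [72, 145, 147], [79, 150, 154], [77, 152, 154], [84, 157, 159]]
[(np.int64(319), np.int64(170)), (np.int64(320), np.int64(170)), (np.int64(319), np.int64(171)), (np.int64(320), np.int64(
[... 1706 characters left out ...]
.int64(309), np.int64(196)), (np.int64(307), np.int64(197)), (np.int64(308), np.int64(197)), (np.int64(307), np.int64(198)), (np.int64(308), np.int64(198)), (np.int64(306), np.int64(199)), (np.int64(307), np.int64(199)), (np.int64(308), np.int64(199)), (np.int64(306), np.int64(200)), (np.int64(307), np.int64(200)), (np.int64(305), np.int64(201)), (np.int64(306), np.int64(201)), (np.int64(307), np.int64(201)), (np.int64(305), np.int64(202)), (np.int64(306), np.int64(202)), (np.int64(305), np.int64(203)), (np.int64(306), np.int64(203)), (np.int64(304), np.int64(204)), (np.int64(305), np.int64(204)), (np.int64(304), np.int64(205)), (np.int64(305), np.int64(205)), (np.int64(304), np.int64(206))]
```

View pics/top0c.png

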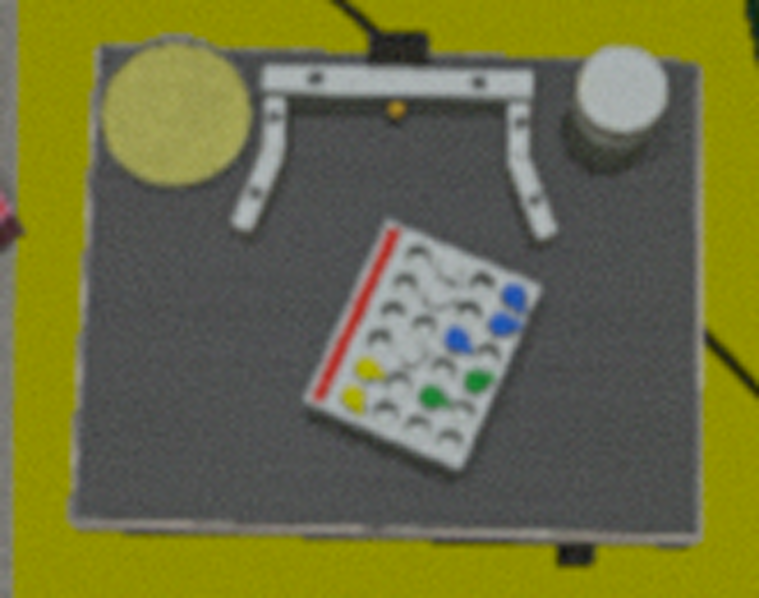

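Crop (4.6x, offset 235,120): the block's top corners are at (388,218), (543,285), (460,470) and (305,402), with the red line on its left. The fence's top runs from (262,66) to (533,70), and the brass probe is at (396,110). The plate corners are at (100,48), (700,65), (700,542) and (73,525).

```bash
cat >> h.py <<'E'
def whitequad(n='top'):pass
def crop2px(P): return (np.array(P,float)+.5)/4.6-.5+[235,120]
E
python3 - <<'E'
from h import *
f=lambda P,z: ray('top',crop2px(P),z)
pl=f([(100,48),(700,65),(700,542),(73,525)],44);print('plate',pl.round(1)); 
print([np.linalg.norm(pl[i]-pl[(i+1)%4]).round(1) for i in range(4)], [np.degrees(np.arctan2(*(pl[i]-pl[(i+1)%4])[::-1])).round(2) for i in range(4)])
fe=f([(262,66),(533,70),(533,98),(262,95)],76);print('fence',fe.round(1),[np.degrees(np.arctan2(*(fe[i]-fe[(i+1)%4])[::-1])).round(2) for i in range(4)],[np.linalg.norm(fe[i]-fe[(i+1)%4]).round(1) for i in range(4)])
g=f([(241,235),(548,241)],68);print('guide tips',g.round(1))
print('probe',f([(396,112)],66))
b=f([(388,218),(543,285),(460,470),(305,402)],90);print('block',b.round(1),b.mean(0),[np.linalg.norm(b[i]-b[(i+1)%4]).round(1) for i in range(4)],[np.degrees(np.arctan2(*(b[i]-b[(i+1)%4])[::-1])).round(2) for i in range(4)])
# red line in both views
for n in('top','side'):
    im=cv2.imread(f'pics/{n}0.png');h=cv2.cvtColor(im,cv2.COLOR_BGR2HSV)
    m=cv2.inRange(h,(0,110,70),(8,255,255))|cv2.inRange(h,(172,110,70),(180,255,255))
    M=np.zeros_like(m)
    x0,x1,y0,y1=(290,360,160,225) if n=='top' else (295,362,155,212)
    M[y0:y1,x0:x1]=m[y0:y1,x0:x1]
    ys,xs=np.nonzero(M);w=ray(n,np.c_[xs,ys],90);v=cv2.fitLine(w.astype(np.float32),cv2.DIST_L2,0,.01,.01).ravel();t=(w-v[2:])@v[:2]
    print(n,len(xs),v,'ends',(v[2:]+v[:2]*t.min()).round(1),(v[2:]+v[:2]*t.max()).round(1),np.degrees(np.arctan2(v[1],v[0])))
E
```

```text
plate [[ 735.1  220.6]
 [ 725.7 -122.8]
 [ 452.1 -114.6]
 [ 461.2  227.7]]
[np.float64(343.6), np.float64(273.6), np.float64(342.4), np.float64(274.0)] [np.float64(88.43), np.float64(-1.73), np.float64(-91.52), np.float64(178.53)]
fence [[713.  125.8]
 [711.  -24.5]
 [694.7 -24.2]
 [696.2 125.6]] [np.float64(89.24), np.float64(-0.8), np.float64(-90.54), np.float64(-179.29)] [np.float64(150.3), np.float64(16.3), np.float64(149.9), np.float64(16.8)]
guide tips [[618.4 136.7]
 [615.2 -32. ]]
probe [[689.83213845  51.45193518]]
block [[622.1  56. ]
 [585.1 -27. ]
 [485.2  18.2]
 [521.4  99.9]] [553.44990638  36.79683184] [np.float64(90.9), np.float64(109.7), np.float64(89.4), np.float64(109.9)] [np.float64(66.0), np.float64(-24.31), np.float64(-113.89), np.float64(156.45)]
top 83 [ 9.1498893e-01 -4.0347892e-01  5.6959119e+02  7.2764961e+01] ends [524.   92.9] [614.3  53.1] -23.795841
side 53 [ 9.1660339e-01 -3.9979771e-01  5.6745557e+02  7.5208015e+01] ends [523.8  94.2] [613.8  55. ] -23.56553
```

```bash
cat >> h.py <<'E'
from scipy.spatial.transform import Rotation as Ro
def rows(target,n,yaw=None):
    """per-row tool-frame shift (cm) to target over n rows at fixed yaw"""
    s=r.sense();R=Ro.from_euler('xyz',s['tcp_rot'])
    d=R.inv().apply(np.array(target)-s['eef_pos'])/10
    print('clock',s['clock'],'pos',s['eef_pos'].round(1),'yaw',round(s['tcp_rot'][2],4),'total cm',d.round(2),'per row',(d/n).round(3),'rz',None if yaw is None else round(s['tcp_rot'][2]-yaw,3))
E
python3 -c "
from h import *
rows((200,-420,400),8); print(ray('top',[(545,245),(500,195),(455,260)],200))"
```

```text
clock 0.1 pos [ 252.9 -571.1  247.6] yaw 0.4168 total cm [  1.28 -15.98 -15.22] per row [ 0.16  -1.997 -1.902] rz None
[[ 419.84550722 -427.59579906]
 [ 529.0883737  -339.78063978]
 [ 387.91898006 -232.47079851]]
```

Request:
apply_moves(
  series="0.1 -2 -1.9 0 0 0 1;0.1 -2 -1.9 0 0 0 1;0.2 -2 -1.9 0 0 0 1;0.2 -2 -1.9 0 0 0 1;0.2 -2 -1.9 0 0 0 1;0.2 -2 -1.9 0 0 0 1;0.2 -2 -1.9 0 0 0 1;0.2 -2 -1.9 0 0 0 1;0 0 0 0 0 0 1;0 0 0 0 0 0 1",
  squeeze=40,
)

```text
clock: 0.93
eef_pos: [201.1, -419.5, 401.2]
tcp_rot: [3.139, -0.0, 0.417]
contact_force: [0.4, -0.3, -0.3]
opening: 0.003
```

```bash
python3 -c "
from h import *
rows((290,-120,400),10,1.152)"
```

```text
clock 0.9333 pos [ 201.1 -419.5  401.2] yaw 0.4171 total cm [ 20.26 -23.78   0.06] per row [ 2.026 -2.378  0.006] rz -0.735
```

Request:
apply_moves(
  series="2 -2.4 0 0 0 0 1;2 -2.4 0 0 0 0 1;2 -2.4 0 0 0 0 1;2 -2.4 0 0 0 0 1;2 -2.4 0 0 0 0 1;2 -2.4 0 0 0 0 1;2 -2.4 0 0 0 0 1;2 -2.4 0 0 0 0 1;2 -2.4 0 0 0 0 1;2 -2.4 0 0 0 0 1",
)

```text
clock: 1.77
eef_pos: [287.1, -118.0, 399.2]
tcp_rot: [-3.141, 0.001, 0.416]
contact_force: [1.6, -1.0, -0.2]
opening: 0.0
```

Request:
apply_moves(
  series="0 0 0 0 0 -0.1 1;0 0 0 0 0 -0.1 1;0 0 0 0 0 -0.1 1;0 0 0 0 0 -0.1 1;0 0 0 0 0 -0.1 1;0 0 0 0 0 -0.1 1;0 0 0 0 0 -0.1 1;0 0 0 0 0 -0.035 1;0 0 0 0 0 0 1;0 0 0 0 0 0 1",
)

```text
clock: 2.6
eef_pos: [287.0, -119.3, 399.4]
tcp_rot: [-3.14, 0.0, 1.15]
contact_force: [0.2, 0.4, 0.6]
opening: 0.001
```

```bash
python3 -c "
from h import *
rows((488,-9,180),10,1.152)"
```

```text
clock 2.6 pos [ 287.  -119.3  399.4] yaw 1.1501 total cm [18.27 13.88 21.91] per row [1.827 1.388 2.191] rz -0.002
```

Request:
apply_moves(
  series="1.83 1.39 2.2 0 0 0 1;1.83 1.39 2.2 0 0 0 1;1.83 1.39 2.2 0 0 0 1;1.83 1.39 2.2 0 0 0 1;1.83 1.39 2.2 0 0 0 1;1.83 1.39 2.2 0 0 0 1;1.83 1.39 2.2 0 0 0 1;1.83 1.39 2.2 0 0 0 1;1.83 1.39 2.2 0 0 0 1;1.83 1.39 2.2 0 0 0 1",
)

```text
clock: 3.43
eef_pos: [489.1, -7.8, 178.4]
tcp_rot: [-3.141, 0.0, 1.15]
contact_force: [1.0, 0.0, 1.0]
opening: -0.003
```

```bash
python3 - <<'E'
from h import *
print(r.tcp_to_tips)
rows((489,-9,73),9,1.152)
for n in ('top','side'): cv2.imwrite(f'pics/{n}1.png',r.grab_frame(n))
a=cv2.imread('pics/top1.png')[110:260,225:415];b=cv2.imread('pics/side1.png')[110:260,225:415]
cv2.imwrite('pics/m1.png',cv2.resize(np.hstack([a,b]),None,fx=2.1,fy=2.1))
E
```

```text
17.0
clock 3.4333 pos [489.1  -7.8 178.4] yaw 1.1501 total cm [-0.11  0.05 10.54] per row [-0.012  0.005  1.171] rz -0.002
```

View pics/m1.png

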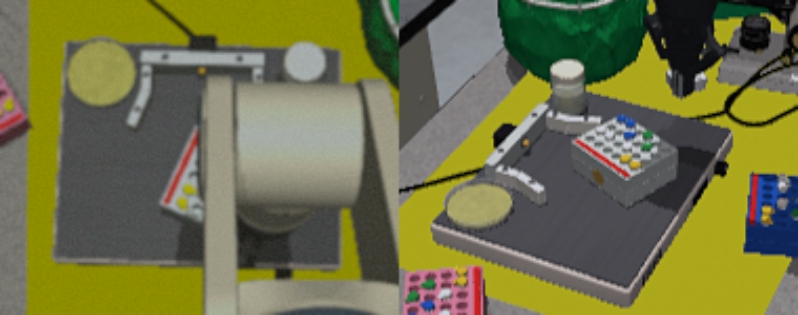

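The top view is partly hidden by the arm. The side view shows the whole block, with its red line and brass disc in view and the gripper behind it. I'll track with the side view and push.

Request:
apply_moves(
  series="0 0 1.17 0 0 0 1;0 0 1.17 0 0 0 1;0 0 1.17 0 0 0 1;0 0 1.17 0 0 0 1;0 0 1.17 0 0 0 1;0 0 1.17 0 0 0 1;0 0 1.17 0 0 0 1;0 0 1.17 0 0 0 1;0 0 1.17 0 0 0 1;0 0 0 0 0 0 1",
)

```text
clock: 4.37
eef_pos: [486.7, -8.8, 73.5]
tcp_rot: [-3.139, 0.001, 1.15]
contact_force: [-1.4, -0.6, 0.2]
opening: -0.001
```

```bash
cat >> h.py <<'E'
W=np.array([695-100,50.7+2.1]);WY=-0.021
def block(n='side',show=True):
    im=r.grab_frame(n);h=cv2.cvtColor(im,cv2.COLOR_BGR2HSV)
    m=cv2.inRange(h,(0,110,70),(8,255,255))|cv2.inRange(h,(172,110,70),(180,255,255))
    ys,xs=np.nonzero(m);w=ray(n,np.c_[xs,ys],90);k=(abs(w[:,0]-595)<135)&(abs(w[:,1]-50)<165);w=w[k]
    v=cv2.fitLine(w.astype(np.float32),cv2.DIST_HUBER,0,.01,.01).ravel();d=w-v[2:]
    ok=abs(d@[-v[1],v[0]])<5;t=(d@v[:2])[ok]
    a,b=v[2:]+v[:2]*t.min(),v[2:]+v[:2]*t.max();mid=(a+b)/2
    u=v[:2]*(1 if v[1]>0 else -1)   # block +y
    if abs(v[1])<.5: u=v[:2]*(-1 if v[0]>0 else 1)
    nrm=np.array([u[1],-u[0]])
    c=mid-39.5*nrm-([0,1.5] if n=='side' else [0,0]);yaw=np.arctan2(nrm[1],nrm[0])
    Rw=np.array([[np.cos(WY),np.sin(WY)],[-np.sin(WY),np.cos(WY)]])
    if show:
        s=r.sense();q=s['eef_pos'][:2]-c;Rb=np.array([nrm,u])
        print(n,'N',len(t),'len',(t.max()-t.min()).round(1),'c',c.round(1),'yaw',round(float(yaw),3),'| warmer',(Rw@(c-W)).round(1),'deg',np.degrees(yaw-WY).round(1),'| tcp',s['eef_pos'].round(1),'tyaw',s['tcp_rot'][2].round(3),'in block',(Rb@q).round(1),'F',s['contact_force'].round(1),'t',round(s['clock'],2))
    return c,yaw
E
python3 -c "
from h import *
block()"
```

```text
side N 53 len 98.2 c [553.2  36.9] yaw 1.165 | warmer [-41.4 -16.8] deg 68.0 | tcp [487.2  -8.8  74.4] tyaw 1.151 in block [-68.   42.7] F [ 0.1 -0.4 -0.1] t 4.42
```

Request:
apply_moves(
  series="0.6 0 0 0 0 0 1;0.5 0 0 0 0 0 1;0.3 -0.2 0 0 0 0.04 1;0.3 -0.2 0 0 0 0.04 1;0.3 -0.2 0 0 0 0.04 1;0.3 -0.2 0 0 0 0.04 1;0.3 -0.2 0 0 0 0.04 1;0.3 -0.2 0 0 0 0.04 1;0.3 -0.2 0 0 0 0.04 1;0.3 -0.2 0 0 0 0.04 1",
)

```text
clock: 5.25
eef_pos: [491.3, 30.2, 75.8]
tcp_rot: [-3.141, 0.001, 0.83]
contact_force: [-3.8, -5.8, 6.3]
opening: -0.001
```

```bash
python3 -c "
from h import *
block()"
```

```text
side N 59 len 99.3 c [559.6  45.4] yaw 0.87 | warmer [-35.2  -8.1] deg 51.1 | tcp [491.4  30.8  75.8] tyaw 0.827 in block [-55.2  42.7] F [-4.  -2.8  3.2] t 5.3
```

Request:
apply_moves(
  series="0.3 -0.2 0 0 0 0.04 1;0.3 -0.2 0 0 0 0.04 1;0.3 -0.2 0 0 0 0.04 1;0.3 -0.2 0 0 0 0.04 1;0.3 -0.2 0 0 0 0.04 1;0.3 -0.2 0 0 0 0.04 1;0.3 -0.2 0 0 0 0.04 1;0.3 -0.2 0 0 0 0.04 1;0.3 -0.2 0 0 0 0.04 1;0.3 -0.2 0 0 0 0.04 1",
)

```text
clock: 6.13
eef_pos: [501.6, 64.2, 75.6]
tcp_rot: [-3.141, 0.004, 0.43]
contact_force: [-7.2, -2.7, 7.6]
opening: -0.003
```

```bash
python3 -c "
from h import *
block()"
```

```text
side N 60 len 98.2 c [569.6  56.3] yaw 0.458 | warmer [-25.4   3. ] deg 27.5 | tcp [502.2  64.8  75.6] tyaw 0.427 in block [-56.7  37.4] F [-5.7  0.2  3.3] t 6.18
```

Request:
apply_moves(
  series="-1 0 0 0 0 0 1;-1 0 0 0 0 0 1;0 -2.6 0 0 0 0 1;0 -2.7 0 0 0 0 1;2 0 0 0 0 0 1;2 0 0 0 0 0 1;2 0 0 0 0 0 1;2 0 0 0 0 0 1;2 0 0 0 0 0 1;0.4 0 0 0 0 0 1",
)

```text
clock: 7.02
eef_pos: [560.4, 148.5, 75.9]
tcp_rot: [3.141, -0.004, 0.432]
contact_force: [0.6, 0.6, 1.4]
opening: 0.0
```

```bash
python3 -c "
from h import *
block();block('top')"
```

```text
Traceback (most recent call last):
  File "h.py", line 26, in block
    v=cv2.fitLine(w.astype(np.float32),cv2.DIST_HUBER,0,.01,.01).ravel();d=w-v[2:]
      ~~~~~~~~~~~^^^^^^^^^^^^^^^^^^^^^^^^^^^^^^^^^^^^^^^^^^^^^^^
cv2.error: OpenCV(4.12.0) /io/opencv/modules/imgproc/src/linefit.cpp:50: error: (-215:Assertion failed) count > 0 in function 'fitLine2D_wods'
```

```bash
python3 - <<'E'
from h import *
cv2.imwrite('pics/t2.png',r.grab_frame('top')[110:260,225:415].repeat(3,0).repeat(3,1))
try: block('top')
except Exception: print('none')
E
```

```text
top N 37 len 42.5 c [584.2  31.1] yaw 0.484 | warmer [-10.4 -21.9] deg 28.9 | tcp [556.6 147.   74.9] tyaw 0.432 in block [ 29.4 115.4] F [-0.9 -0.7 -0.1] t 7.17
```

View pics/t2.png

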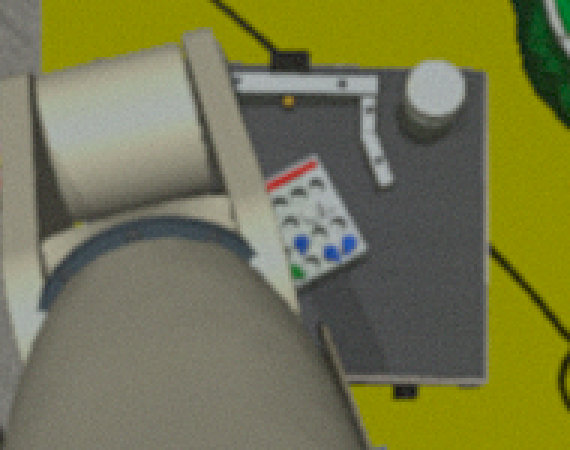

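Request:
apply_moves(
  series="0 0.8 0 0 0 0 1;0 0.8 0 0 0 0 1;0 0.25 0 0 0 0 1;0.2 0.27 0 0 0 0.035 1;0.2 0.27 0 0 0 0.035 1;0.2 0.27 0 0 0 0.035 1;0.2 0.27 0 0 0 0.035 1;0.2 0.27 0 0 0 0.035 1;0.2 0.27 0 0 0 0.035 1;0.2 0.27 0 0 0 0.035 1",
)

```text
clock: 8.0
eef_pos: [584.5, 117.2, 75.1]
tcp_rot: [-3.141, -0.0, 0.184]
contact_force: [0.2, 4.8, -0.6]
opening: 0.001
```

```bash
python3 - <<'E'
from h import *
try: block('top')
except Exception: print('none')
E
```

```text
top N 10 len 9.0 c [589.5  -6.6] yaw 0.441 | warmer [ -4.2 -59.5] deg 26.5 | tcp [585.  116.8  75.1] tyaw 0.182 in block [ 48.6 113.5] F [ 0.2  2.7 -1.3] t 8.05
```

Request:
apply_moves(
  series="0 -1 0 0 0 0 1;0 -2 0 0 0 0 1;-1.5 0 0 0 0 0 1;-2 0 0 0 0 0 1;-2 0 0 0 0 0 1;-2 0 0 0 0 0 1;-2 0 0 0 0 0 1;-2 0 0 0 0 0 1;-0.5 0 0 0 0 0 1;0 0 0 0 0 0 1",
)

```text
clock: 8.88
eef_pos: [459.7, 124.4, 75.1]
tcp_rot: [3.141, 0.001, 0.188]
contact_force: [0.5, 0.9, -0.2]
opening: 0.002
```

```bash
python3 - <<'E'
from h import *
for n in('side','top'):
  try: block(n)
  except Exception: print('none')
E
```

```text
side N 59 len 97.2 c [574.4  45.1] yaw 0.262 | warmer [-20.5  -8.2] deg 16.2 | tcp [461.5 124.7  75.3] tyaw 0.188 in block [-88.5 106.1] F [-0.2 -0.5 -0. ] t 8.93
top N 73 len 82.6 c [577.2  35.2] yaw 0.271 | warmer [-17.5 -18. ] deg 16.7 | tcp [462.4 124.9  75.4] tyaw 0.187 in block [-86.6 117.1] F [ 1.1 -0.7  1.1] t 8.98
```

Request:
apply_moves(
  series="0 2 0 0 0 -0.07 1;0 2.2 0 0 0 0 1;0 2.2 0 0 0 0 1;1 0 0 0 0 0 1;1 0 0 0 0 0 1;0.8 0 0 0 0 0 1;0.5 0 0 0 0 0 1;0.3 -0.2 0 0 0 0.04 1;0.3 -0.2 0 0 0 0.04 1;0.3 -0.2 0 0 0 0.04 1",
)

```text
clock: 9.82
eef_pos: [514.2, 79.1, 74.6]
tcp_rot: [3.141, 0.004, 0.136]
contact_force: [-6.5, -1.1, 6.2]
opening: 0.002
```

```bash
python3 - <<'E'
from h import *
block()
E
```

```text
side N 55 len 103.6 c [577.7  42.8] yaw 0.164 | warmer [-17.1 -10.4] deg 10.6 | tcp [514.8  79.5  74.7] tyaw 0.133 in block [-56.1  46.5] F [-4.2  0.2  1.2] t 9.87
```

Request:
apply_moves(
  series="0.3 -0.1 0 0 0 0.04 1;0.3 -0.1 0 0 0 0.04 1;0.3 -0.1 0 0 0 0.04 1;0.3 -0.1 0 0 0 0.02 1;0.3 -0.1 0 0 0 0 1;0 0 0 0 0 0 1;-1 0 0 0 0 0 1;-2 0 0 0 0 0 1;-2 0 0 0 0 0 1;0 0 0 0 0 0 1",
)

```text
clock: 10.7
eef_pos: [475.5, 84.4, 74.3]
tcp_rot: [3.141, 0.004, -0.002]
contact_force: [-0.4, -0.5, -0.1]
opening: -0.0
```

```bash
python3 - <<'E'
from h import *
block();block('top')
rows((470,43,86),10,-.021)
E
```

```text
side N 53 len 103.4 c [586.8  39.8] yaw 0.033 | warmer [ -7.9 -13.1] deg 3.1 | tcp [477.9  84.6  74.8] tyaw -0.002 in block [-107.4   48.4] F [-0.2  0.5  0.7] t 10.75
top N 83 len 99.3 c [586.4  42.5] yaw 0.025 | warmer [ -8.4 -10.5] deg 2.6 | tcp [479.7  84.8  75.2] tyaw -0.002 in block [-105.6   44.9] F [0.2 0.3 0.5] t 10.8
clock 10.8 pos [479.7  84.8  75.2] yaw -0.0023 total cm [-0.96  4.18 -1.08] per row [-0.096  0.418 -0.108] rz 0.019
```

Request:
apply_moves(
  series="0 3 0 0 0 0 1;0 3.5 0 0 0 0 1;0 3.5 0 0 0 0 1;0 3 0 0 0 0 1;2 0 0 0 0 0 1;3 0 0 0 0 0 1;3 0 0 0 0 0 1;2.6 0 0 0 0 0 1;0 0 0 0 0 0 1;0 0 0 0 0 0 1",
)

```text
clock: 11.63
eef_pos: [587.6, -46.0, 75.0]
tcp_rot: [3.141, -0.002, -0.003]
contact_force: [-0.1, 0.4, -0.8]
opening: -0.001
```

```bash
python3 - <<'E'
from h import *
block()
E
```

```text
side N 53 len 103.4 c [586.8  39.8] yaw 0.033 | warmer [ -7.9 -13.1] deg 3.1 | tcp [585.9 -45.8  74.7] tyaw -0.003 in block [ -3.8 -85.6] F [-0.9  0.5 -0.6] t 11.68
```

Request:
apply_moves(
  series="0 -0.8 0 0 0 0 1;0 -0.8 0 0 0 0 1;0 -0.3 0 0 0 0 1;0 -0.3 0 0 0 0 1;0 -0.3 0 0 0 0 1;0 -0.2 0 0 0 0 1;0 0 0 0 0 0 1;0 0 0 0 0 0 1;0 0 0 0 0 0 1;0 0 0 0 0 0 1",
)

```text
clock: 12.52
eef_pos: [586.0, -18.7, 75.1]
tcp_rot: [-3.141, -0.001, -0.003]
contact_force: [0.1, -0.2, 0.2]
opening: 0.001
```

```bash
python3 - <<'E'
from h import *
block()
E
```

```text
side N 54 len 103.2 c [587.3  50.1] yaw 0.025 | warmer [-7.6 -2.8] deg 2.6 | tcp [586.  -18.7  75.1] tyaw -0.003 in block [ -3.1 -68.8] F [ 0.  -0.5  0.5] t 12.57
```

Request:
apply_moves(
  series="0 1.5 0 0 0 0 1;-2 0 0 0 0 0 1;-3 0 0 0 0 0 1;-3.5 0 0 0 0 0 1;-3.5 0 0 0 0 0 1;0 -2.6 0 0 0 0 1;0 -3 0 0 0 0.018 0;0 -3 0 0 0 0 -1;0 0 -1 0 0 0 -1;0 0 0 0 0 0 -1",
)

```text
clock: 13.4
eef_pos: [467.4, 53.8, 86.2]
tcp_rot: [-3.141, -0.002, -0.019]
contact_force: [0.3, 0.1, -0.1]
opening: 0.564
```

Request:
apply_moves(
  series="0 0 0 0 0 0 -1;0 0 0 0 0 0 -1;0 0 0 0 0 0 -1;0 0 1 0 0 0 -1;0 0 1 0 0 0 -1;0 0 0 0 0 0 -1;0 0 0 0 0 0 -1;0 0 0 0 0 0 -1;0 0 0 0 0 0 -1;0 0 0 0 0 0 -1",
)

```text
clock: 14.23
eef_pos: [466.7, 52.5, 65.2]
tcp_rot: [-3.142, -0.0, -0.021]
contact_force: [-0.6, -1.1, -0.1]
opening: 1.0
```

```bash
python3 - <<'E'
from h import *
block();block('top')
cv2.imwrite('pics/s3.png',cv2.resize(r.grab_frame('side')[110:260,225:425],None,fx=3.5,fy=3.5))
E
```

```text
side N 54 len 103.2 c [587.3  50.1] yaw 0.025 | warmer [-7.6 -2.8] deg 2.6 | tcp [466.7  52.6  65.2] tyaw -0.021 in block [-120.5    5.5] F [-0.1 -1.1  0.7] t 14.28
top N 84 len 99.4 c [586.8  49.7] yaw 0.031 | warmer [-8.1 -3.3] deg 3.0 | tcp [466.7  52.6  65.2] tyaw -0.021 in block [-119.9    6.6] F [0.9 0.5 0.8] t 14.33
```

View pics/s3.png

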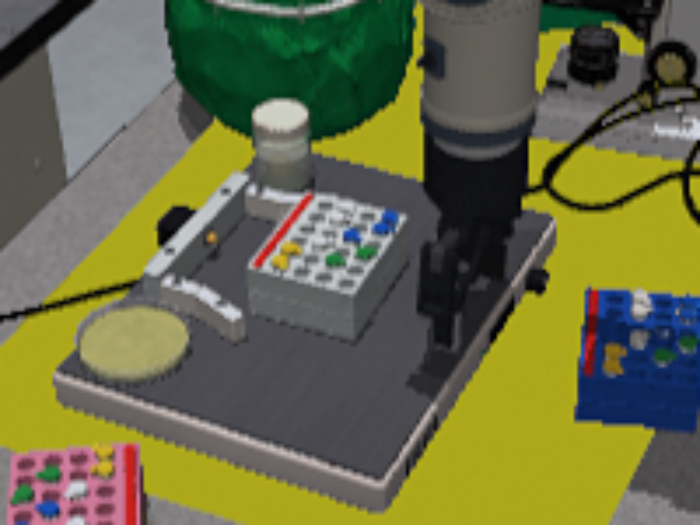

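Request:
apply_moves(
  series="1.5 0 0 0 0 0 -1;2 0 0 0 0 0 -1;1.5 0 0 0 0 0 -1;0.5 0 0 0 0 0 -1;0.4 0 0 0 0 0 -1;0.4 0 0 0 0 0 -1;0.4 0 0 0 0 0 -1;0.4 0 0 0 0 0 -1;0.4 0 0 0 0 0 -1;0.4 0 0 0 0 0 -1",
)

```text
clock: 15.22
eef_pos: [541.3, 50.8, 64.4]
tcp_rot: [3.141, 0.008, -0.021]
contact_force: [-12.5, 0.1, 10.1]
opening: 1.0
```

```bash
python3 - <<'E'
from h import *
block()
E
```

```text
side N 51 len 96.8 c [598.   47.5] yaw -0.016 | warmer [ 3.1 -5.2] deg 0.3 | tcp [542.7  50.8  64.5] tyaw -0.021 in block [-55.3   2.3] F [-3.2  0.  -1.5] t 15.27
```

Request:
apply_moves(
  series="0.4 0 0 0 0 0 -1;0.4 0 0 0 0 0 -1;0.4 0 0 0 0 0 -1;0.4 0 0 0 0 0 -1;0.4 0 0 0 0 0 -1;0.4 0 0 0 0 0 -1;0.4 0 0 0 0 0 -1;0.4 0 0 0 0 0 -1;0.3 0 0 0 0 0 -1;0.2 0 0 0 0 0 -1",
)

```text
clock: 16.1
eef_pos: [579.4, 49.9, 64.3]
tcp_rot: [3.141, 0.006, -0.021]
contact_force: [-8.8, 0.5, 6.2]
opening: 1.001
```

```bash
python3 - <<'E'
from h import *
block()
E
```

```text
side N 50 len 98.8 c [635.8  47.4] yaw -0.008 | warmer [40.9 -4.6] deg 0.8 | tcp [579.8  50.   64.3] tyaw -0.021 in block [-56.1   2.1] F [-6.5  0.5  1.5] t 16.15
```

Request:
apply_moves(
  series="0.2 0 0 0 0 0 -1;0.2 0 0 0 0 0 -1;0.2 0 0 0 0 0 -1;0.2 0 0 0 0 0 -1;0.2 0 0 0 0 0 -1;0.2 0 0 0 0 0 -1;0.05 0 0 0 0 0 -1;0.05 0 0 0 0 0 -1;0 0 0 0 0 0 -1;0 0 0 0 0 0 -1",
)

```text
clock: 16.98
eef_pos: [591.1, 49.7, 64.3]
tcp_rot: [3.141, 0.008, -0.021]
contact_force: [-11.6, -0.1, 8.0]
opening: 1.001
```

```bash
python3 - <<'E'
from h import *
block()
E
```

```text
side N 50 len 99.1 c [647.6  47.9] yaw -0.014 | warmer [52.6 -3.8] deg 0.4 | tcp [591.1  49.7  64.3] tyaw -0.021 in block [-56.4   1.1] F [-11.8   0.2   8.3] t 17.03
```

Request:
apply_moves(
  series="0.06 0 0 0 0 0 -1;0.06 0 0 0 0 0 -1;0.06 0 0 0 0 0 -1;0.06 0 0 0 0 0 -1;0 0 0 0 0 0 -1;0 0 0 0 0 0 -1;0 0 0 0 0 0 -1;0 0 0 0 0 0 -1;0 0 0 0 0 0 -1;0 0 0 0 0 0 -1",
)

```text
clock: 17.87
eef_pos: [593.5, 49.6, 64.3]
tcp_rot: [3.141, 0.008, -0.021]
contact_force: [-12.7, -0.5, 8.8]
opening: 1.003
```

```bash
python3 - <<'E'
from h import *
block()
E
```

```text
side N 52 len 96.3 c [649.8  46.7] yaw -0.02 | warmer [54.9 -5. ] deg 0.1 | tcp [593.5  49.6  64.3] tyaw -0.021 in block [-56.4   1.8] F [-12.5   1.    7.4] t 17.92
```

Request:
apply_moves(
  series="0.06 0 0 0 0 0 -1;0.06 0 0 0 0 0 -1;0.06 0 0 0 0 0 -1;0 0 0 0 0 0 -1;0 0 0 0 0 0 -1;0 0 0 0 0 0 -1;0 0 0 0 0 0 -1;0 0 0 0 0 0 -1;0 0 0 0 0 0 -1;0 0 0 0 0 0 -1",
)

```text
clock: 18.75
eef_pos: [594.2, 49.6, 64.3]
tcp_rot: [3.141, 0.01, -0.021]
contact_force: [-16.6, 0.6, 13.6]
opening: 1.001
```

```bash
python3 - <<'E'
from h import *
block()
E
```

```text
side N 48 len 99.0 c [650.7  48.5] yaw -0.033 | warmer [55.7 -3.1] deg -0.7 | tcp [594.2  49.6  64.3] tyaw -0.021 in block [-56.5  -0.8] F [-16.5   0.2  12.9] t 18.8
```

Request:
apply_moves(
  series="0.06 0 0 0 0 0 -1;0.06 0 0 0 0 0 -1;0.06 0 0 0 0 0 -1;0.06 0 0 0 0 0 -1;0 0 0 0 0 0 -1;0 0 0 0 0 0 -1;0 0 0 0 0 0 -1;0 0 0 0 0 0 -1;0 0 0 0 0 0 -1;0 0 0 0 0 0 -1",
)

```text
clock: 19.63
eef_pos: [594.2, 49.6, 64.2]
tcp_rot: [3.141, 0.015, -0.021]
contact_force: [-26.5, 1.6, 20.0]
opening: 0.999
```

```bash
python3 - <<'E'
from h import *
block()
E
```

```text
side N 48 len 96.3 c [650.6  47.2] yaw -0.033 | warmer [55.7 -4.4] deg -0.7 | tcp [594.2  49.6  64.2] tyaw -0.021 in block [-56.5   0.5] F [-26.    1.2  21.5] t 19.68
```

The block has hit a hard stop: force rises with no further motion. I'll back off and inspect.

Request:
apply_moves(
  series="-0.3 0 0 0 0 0 -1;-0.5 0 0 0 0 0 -1;-1.5 0 0 0 0 0 -1;-3 0 0 0 0 0 -1;-3 0 0 0 0 0 -1;-3 0 -1 0 0 0 -1;-3 0 -3 0 0 0 -1;-3 0 -3 0 0 0 -1;-2 0 -3 0 0 0 -1;0 0 0 0 0 0 -1",
)

```text
clock: 20.52
eef_pos: [408.2, 53.9, 167.8]
tcp_rot: [-3.141, -0.004, -0.021]
contact_force: [0.7, 0.0, 0.8]
opening: 1.002
```

```bash
python3 - <<'E'
from h import *
block();block('top')
a=r.grab_frame('top')[115:245,240:400];b=r.grab_frame('side')[125:255,230:390]
cv2.imwrite('pics/m4.png',cv2.resize(np.hstack([a,b]),None,fx=2.5,fy=2.5,interpolation=cv2.INTER_CUBIC))
E
```

```text
side N 48 len 96.3 c [650.8  47.8] yaw -0.049 | warmer [55.9 -3.8] deg -1.6 | tcp [410.   53.9 166.4] tyaw -0.021 in block [-240.8   -5.7] F [ 0.2 -1.2 -0.1] t 20.57
top N 77 len 98.0 c [650.9  48.5] yaw -0.035 | warmer [56.  -3.1] deg -0.8 | tcp [410.6  53.9 165.2] tyaw -0.021 in block [-240.3   -2.9] F [-0.2 -0.6 -0.2] t 20.62
```

View pics/m4.png

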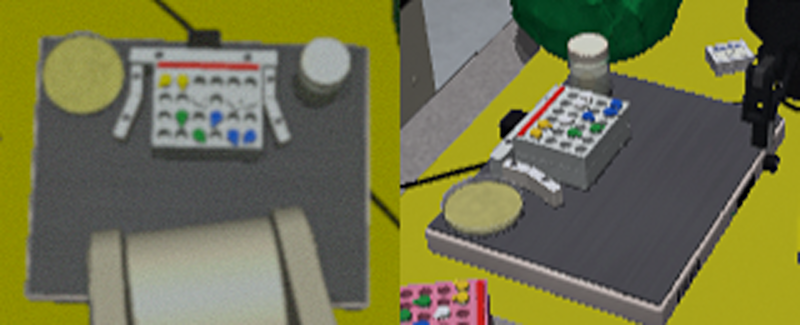

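The picture shows the red line against the fence and the block between the guides. The dish at (273,145) and jar at (370,140) are where they were at the start, and the fingers are clear.

```bash
python3 -c "
from rig import r
print(r.sign_off(), r.sense()['clock'])"
```

```text
the job is handed in; nothing more can be done
the job is handed in; nothing more can be done
```

The tube block is home: it sits against the fence between the guides, red-line and brass-disc side to the fence. I handed the job in at about 20.6 s of the 64 s allowed.

- **How it was moved:** I turned it about 67° clockwise with closed fingers, at the rear corner, then the front-left corner, then the rear corner again. A side nudge moved it about 10 mm towards the bay's centre line, and the two open fingers then pushed it straight in along its back.
- **Fit at the fence:** It came to a hard stop. The tool stayed at x = 594.2 mm while the push rose from 17 N to 26 N, the position expected for a flush fit. After I backed off, the cameras put its centre at warmer x ≈ 56 mm, y ≈ −3 to −4 mm (home is 55, 0, with ±8 mm of play).
- **Angle:** The two views disagreed slightly, at −0.8° from the top and −1.6° from the side. My fix on the plate's own angle is only good to about 0.4°, so I took this as measuring error.
- **Probe:** I did not see it directly, because the block hides it. That it is pressed in is inferred from the hard stop and the position.
- **Other items:** The dish and jar are at the same pixels as at the start. I did not re-measure the dropper bottle or the coverslip box; the arm worked well away from both. I saw no sign that the block lifted or tipped, and nothing pressed on its caps.

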